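# Present the last amplifier foot for its screw

### The arm

A 6-joint arm with a two-finger parallel gripper is mounted at the origin on the work surface. World frame = base frame: x ahead of the robot, y to its left, z up, the work surface at z = 0. Lengths are in m, angles in degrees, forces in N, time in s.
With the tool pointing down it reaches from about 0.375 to 0.75 m from the base axis. Payload 9 kg.
Tool frame: the origin (TCP) lies where the fingers leave the gripper's body, on its centre line; the fingertips stand 73 mm ahead of it and the grasp point (between the pads) lies 54 mm ahead of it (robot.tip_reach is the distance from the TCP to the fingertips, in m); z points along the fingers, y is the direction in which the jaws open and shut (so a half turn about z gives the same grasp; the last joint's range is limited). The gripper opens to 85 mm and grips with 20 to 120 N. Pads are 22 mm wide; open, the fingers measure 114 mm over their backs; the gripper's body (76 mm by 85 mm) begins 54 mm behind the grasp point. The pads swing forward as they close: fully open they stand 13 mm farther back than shut.
Start: joints at [63.272, 5.964, 5.575, 89.605, 0, 77.527], TCP at [0.148, 0.582, 0.304] pointing down, gripper open.
Joint ranges: [-171.21, 171.21], [-48.23, 106.86], [-62.78, 66.21], [-105.2, 120.99], [-86.42, 89.51], [-180, 180]. Speed limits (degrees/s): [127.2, 127.2, 147.25, 180, 180, 180].

### API

Orientations are given as [roll, pitch, yaw] about the fixed x, y, z axes, in that order (R = Rz(yaw) Ry(pitch) Rx(roll)).
In Python, from plant import robot gives the robot as it stands. Calls block until the motion is done:
- robot.move_pose(position, orientation): joint-space move of the TCP to a pose.
- robot.line_to(position, vel=0.15, rotation=None, guard=None): straight line of the TCP; rotation=None keeps the orientation; vel is the mean speed in m/s. With guard (N) it stops when the force on the tool has changed by that much, and returns True; else False.
- robot.goto_joints(angles): joint-space move.
- robot.set_gripper(opening): finger opening in m; the grip force is fixed at half the most; returns when the fingers have stopped.
- robot.pause(seconds).
- robot.ik(position, orientation): joint angles nearest the present ones, or None.
- robot.observe(): the state.
- robot.grab_frame(name): name is "side" or "top" or "wrist"; returns the picture (480x640x3 uint8, blue, green, red); there is no depth.
- robot.get_calibration(name): a dict with "vertical_fov" (degrees; the focal length in pixels is half the picture's height over the tangent of half this angle, whatever the lens; pixels are square), "cx", "cy" (the principal point, pixels), "rvec" (rotation vector, rad) and "tvec" (3), from world to camera coordinates, as OpenCV has them. Camera axes: x right, y down, z forward; pixel columns grow to the right and rows downward; lengths in m; the calibration is good to about 2 mm. The wrist camera is an equidistant fisheye: a pixel r from the principal point sees the ray r / f radians off the axis. A picture is of the moment at which its call begins: read the wrist's pose just before it. get_calibration takes no time and is no camera call; for the wrist camera it gives the pose at the moment of the call.
A pose or a line that the arm cannot do raises robot.IKError and nothing moves.
- robot.job_done(): hands the job in, once; it reports no verdict.
The state is a dict: "time": time; "q": joint angles; "qvel": joint speeds; "joint_torque": joint torques, N m; "tool_pos": TCP position; "tcp_rot": TCP orientation; "ft_force": force on the tool from outside, world axes, zero at the start; "torque": the same for the moment, N m; "gripper_width": finger opening in m.
Only numpy, scipy, OpenCV 4.12 (cv2) and the standard library are available. Lean on these libraries where they do the work, as an engineer would, in place of code of your own. Each camera call takes 0.05 s, during which the arm holds its last target.

### The job

We are refitting the last foot of the amplifier that lies underside-up on the repair bench. First press the round plastic bush at its bare corner down until it is fully home, flange flat on the metal. Then pick up the loose square aluminium foot, find which end has the blind screw hole, turn it so that the hole points straight up, and finish while still holding it like that, steady in the gripper and at least 20 cm above the bench, touching nothing else; leave the other things on the bench where they are.

Things in the scene. Friction and masses are not known exactly. Their poses are not given: they have to be found in the camera images.
- chassis: amplifier, a fixed dark metal box 240 (x) x 300 (y) x 64 mm high (front panel on its -x side up to 70 mm high), lying underside-up; origin at the centre of its underside on the bench, z up. Square aluminium feet 40 x 40 x 60 mm already stand on its top at (90,-120), (90,120) and (-90,120) mm, reaching 124 mm above the bench; the bare corner with the bush is at (-85,-115) mm
- bush (a joint): how far the bush has been pressed into the chassis, in m: 0 = 12 mm proud, 0.012 = fully home, flange on the metal (top of the flange then 71 mm above the bench). It starts 6 to 12 mm proud, slides straight down, resists with about 5 N of friction and stays where it is left
- bush_top (a point): centre of the top face of the bush's flange, a grey plastic disc 32 mm across and 7 mm thick; z up
- foot: loose foot, a plain aluminium square block 40 x 40 x 60 mm long, about 0.2 kg, lying flat on the bench on one of its long sides, in any of many directions. Origin in the middle of the block (20 mm above the bench as it lies). Its x axis runs along the 60 mm length and points out of the end with the blind hole (16 mm across, 32 mm deep); the other end is solid. y and z are square to the long sides
- tray: bystander: open blue plastic tray 130 x 200 x 50 mm, origin at the centre of its underside
- multimeter: bystander: grey hand meter 160 x 85 x 44 mm lying flat, origin at the centre of its underside
- screwdriver: bystander: black-handled screwdriver lying flat along its x axis
- can: bystander: white can 54 mm across, 150 mm high, origin at the centre of its underside
Not all that is in view belongs to the job. There is more than one size of the foot; the job needs the largest.

How it is judged (in metres and radians):
On the way, in this order (a step that is already met when the one before it is completed fails the run):
1. the bush is pressed fully home (value of joint bush above 0.0105 m), for 0.2 s.
2. the foot is picked up in the fingers (height (world z) of foot above 0.05 m and contact force between foot and the fingers above 1 N), for 0.2 s.
At the end, for the whole second after the job is handed in: The bush is pressed in at least 10.5 of its 12 mm; the foot is held in the fingers, its blind hole pointing up within 0.22 rad (12 degrees) of vertical, its middle more than 0.18 m above the bench, not touching the amplifier or the can and at rest (value of joint bush above 0.0105 m and angle between foot's own x axis and vertical below 0.22 rad and height (world z) of foot above 0.18 m and contact force between foot and the fingers above 1 N and contact force between foot and chassis below 0.1 N and contact force between foot and can below 0.1 N and linear speed of foot below 0.03 m/s and angular speed of foot below 0.3 rad/s); the arm keeps its last pose, push and grip.
It fails at once if a bystander (tray, meter, screwdriver or can) is moved by more than 30 mm (distance of any of tray, multimeter, screwdriver, can from where it was at the start of the episode above 0.03 m).
It also fails if it takes over 51 s, if anything falls off the work surface, if the arm or the gripper's body presses on something with over 40 N, if the wrist force passes 120 N, or if a joint passes its speed limit or range.

## Working session

There is one attempt and no reset: what is moved stays moved. The work goes in short steps, each a Python script; the robot and the scene stay as the last script left them, time stands still between calls to the robot, and variables do not carry over. Pictures are saved under pics/ and viewed, and the job is handed in when it is done.

```bash
ls; mkdir -p pics
python3 - <<'E'
from plant import robot
import cv2
for n in ("side","top","wrist"):
    c=robot.get_calibration(n); print(n,c)
    cv2.imwrite(f"pics/{n}0.png",robot.grab_frame(n))
print(robot.observe())
E
```

```text
pics
side {'vertical_fov': 52.02786992886512, 'cx': 311.5699359022381, 'cy': 251.3549507763817, 'rvec': array([ 2.36925487, -0.50864231,  0.16659624]), 'tvec': array([-0.47751682,  0.21620526,  1.11175818])}
top {'vertical_fov': 54.102634026912014, 'cx': 318.3507485197912, 'cy': 233.2302453303696, 'rvec': array([ 2.19433698, -2.1779736 ,  0.09454828]), 'tvec': array([-0.01436808,  0.5547998 ,  1.50238796])}
wrist {'vertical_fov': 65.70646984690485, 'cx': 321.2822244802534, 'cy': 238.92586188578895, 'rvec': array([-2.26569961, -1.76390557, -0.28582541]), 'tvec': array([-0.59865248, -0.04298808,  0.37965088])}
{'time': 0.15, 'q': array([ 6.32693177e+01,  5.99039501e+00,  5.53733043e+00,  8.96039581e+01,
       -4.75765914e-05,  7.75254440e+01]), 'qvel': array([-0.04852165, -0.0702829 ,  0.17708349, -0.006096  ,  0.08398338,
       -0.01766979]), 'joint_torque': array([ 2.57986139e-03, -5.57354450e+01,  5.04006171e+01,  1.26015313e-02,
       -3.02796661e-04,  7.36353400e-06]), 'tool_pos': array([0.14767632, 0.58135971, 0.30330498]), 'tcp_rot': array([-1.79944313e+02, -1.22707899e-02,  1.65743868e+02]), 'ft_force': array([ 0.00104098, -0.29402622,  0.32748196]), 'torque': array([0.00409423, 0.04015719, 0.0313691 ]), 'gripper_width': 0.0855560152877499}
```

View pics/top0.png

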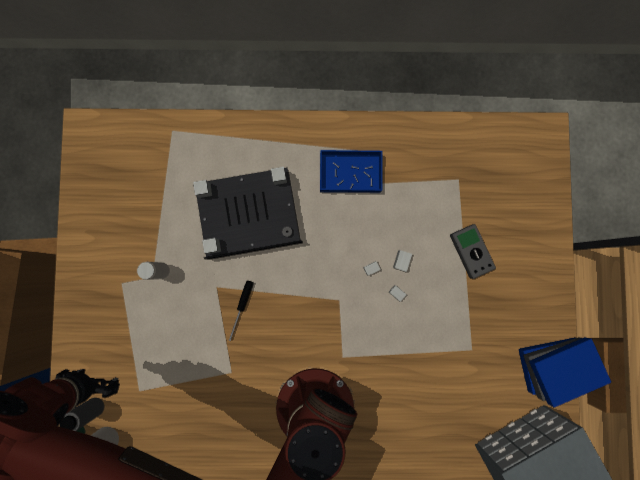

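View pics/side0.png

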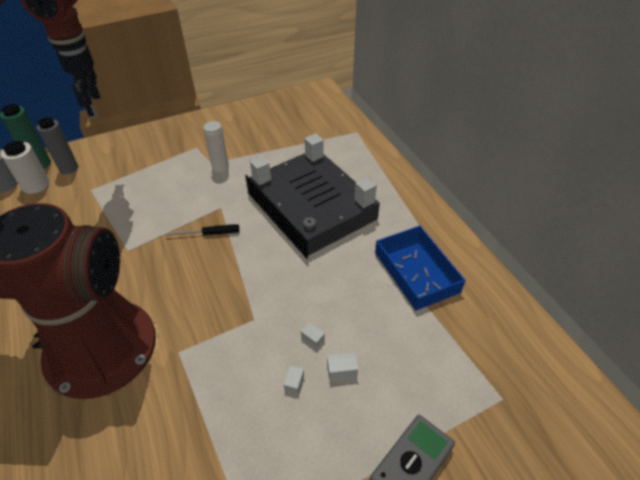

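View pics/wrist0.png

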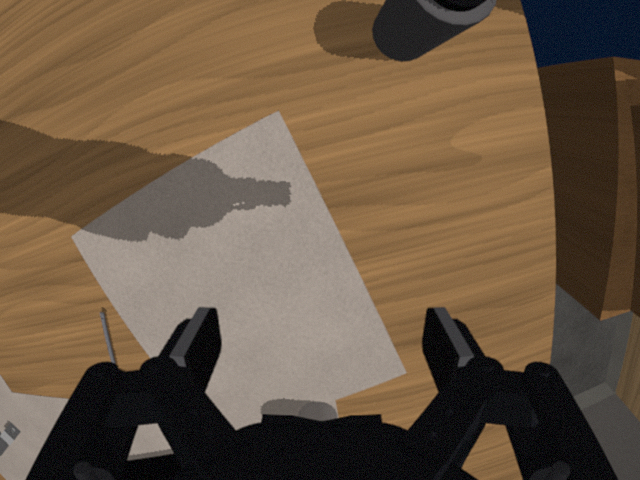

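The top view shows the amplifier with its bush at about (287,231). There are three loose blocks, at (403,261), (372,269) and (398,293), and the block at (403,261) looks largest. In the side view the bush is at (309,222) and the largest block at (342,368). Next I'll triangulate and enlarge.

```bash
cat > h.py <<'E'
import numpy as np, cv2
from scipy.optimize import least_squares
def ray(c,uv):
    f=240/np.tan(np.radians(c["vertical_fov"]/2)); R=cv2.Rodrigues(np.array(c["rvec"]))[0]; t=np.array(c["tvec"]).ravel()
    x=(uv[0]-c["cx"])/f; y=(uv[1]-c["cy"])/f
    if c.get("fish"):
        r=np.hypot(x,y); s=np.sin(r)/r if r>1e-9 else 1; d=np.array([x*s,y*s,np.cos(r)])
    else: d=np.array([x,y,1.]); d/=np.linalg.norm(d)
    return -R.T@t, R.T@d
def proj(c,P):
    f=240/np.tan(np.radians(c["vertical_fov"]/2)); R=cv2.Rodrigues(np.array(c["rvec"]))[0]
    p=(R@np.atleast_2d(P).T).T+np.array(c["tvec"]).ravel()
    if c.get("fish"):
        r=np.hypot(p[:,0],p[:,1]); th=np.arctan2(r,p[:,2]); k=np.where(r>1e-12,th/np.maximum(r,1e-12),1)
        return np.c_[p[:,0]*k,p[:,1]*k]*f+[c["cx"],c["cy"]]
    return p[:,:2]/p[:,2:]*f+[c["cx"],c["cy"]]
def tri(obs):
    A=np.zeros((3,3));b=np.zeros(3);rs=[ray(c,u) for c,u in obs]
    for o,d in rs:
        M=np.eye(3)-np.outer(d,d);A+=M;b+=M@o
    X=np.linalg.solve(A,b)
    return X,[float(np.linalg.norm((np.eye(3)-np.outer(d,d))@(X-o)))*1000 for o,d in rs]
def onz(c,uv,z):
    o,d=ray(c,uv); return o+d*(z-o[2])/d[2]
def cal(robot,n):
    c=dict(robot.get_calibration(n)); c["fish"]=n=="wrist"; return c
E
python3 - <<'E'
from plant import robot
from h import *
T=cal(robot,"top");S=cal(robot,"side")
print("bush",tri([(T,(287,231)),(S,(309,222))]))
for n,a,b in (("big",(403,261),(342,368)),("b",(372,269),(313,337)),("c",(398,293),(294,381))): print(n,tri([(T,a),(S,b)]))
t=cv2.imread("pics/top0.png");s=cv2.imread("pics/side0.png")
a=cv2.resize(t[235:315,350:430],(400,400),interpolation=cv2.INTER_CUBIC)
b=cv2.resize(s[310:410,270:370],(400,400),interpolation=cv2.INTER_CUBIC)
cv2.imwrite("pics/crop1.png",np.hstack([a,b]))
a=cv2.resize(t[150:270,180:310],(390,360),interpolation=cv2.INTER_CUBIC)
b=cv2.resize(s[130:260,240:385],(400,360),interpolation=cv2.INTER_CUBIC)
cv2.imwrite("pics/crop2.png",np.hstack([a,b]))
E
```

```text
bush (array([0.55586568, 0.08788767, 0.0847978 ]), [0.3160155046119604, 0.31601550461190236])
big (array([ 0.46716751, -0.28406352,  0.02457047]), [0.25502960403994235, 0.2550296040402619])
b (array([ 0.44221244, -0.18519381,  0.01794768]), [1.8188184039127786, 1.8188184039127961])
c (array([ 0.36415197, -0.26789716,  0.02076583]), [0.07664480810017554, 0.0766448081001825])
```

View pics/crop1.png

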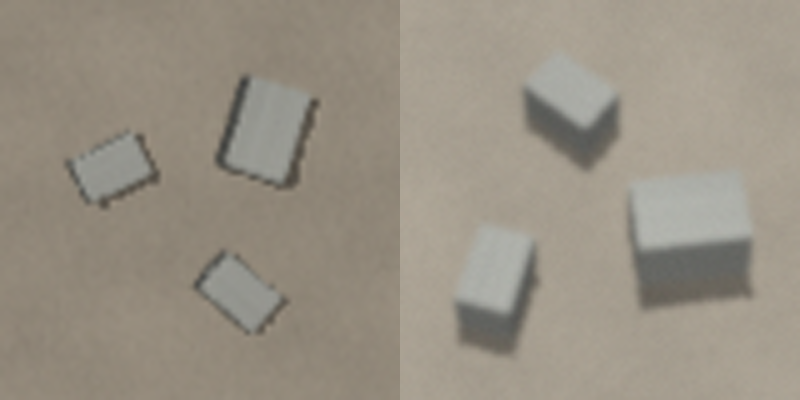

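View pics/crop2.png

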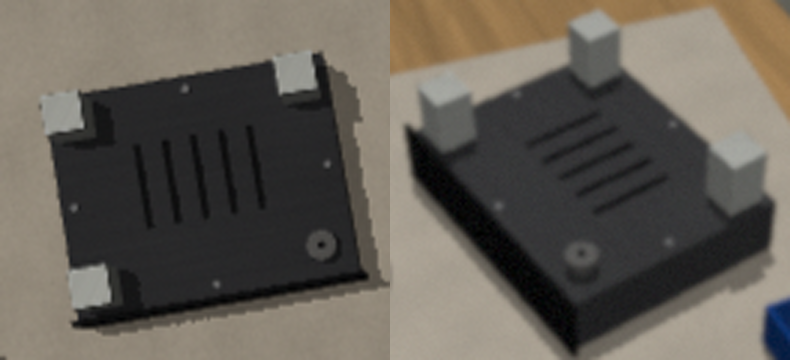

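The three candidates are the blocks at (403,261), (372,269) and (398,293). In the enlarged crop the one at (403,261) is clearly larger in both views, so it is the foot. Next: its corners, whether the calibration agrees with the chassis, and a press on the bush.

Run:
```python
from plant import robot
from h import *
T=cal(robot,"top");S=cal(robot,"side")
# crop corner -> px (cv2.resize half pixel)
f=lambda x,y,x0,y0,sx,sy:((x+.5)/sx-.5+x0,(y+.5)/sy-.5+y0)
tc=[f(x,y,350,235,5,5) for x,y in ((250,78),(315,100),(291,180),(226,162))]
sc=[f(x-400,y,270,310,4,4) for x,y in ((630,180),(742,172),(750,238),(640,248))]
P=[onz(T,p,.04) for p in tc]; Q=[onz(S,p,.04) for p in sc]
for n,A in (("top",P),("side",Q)):
    A=np.array(A); print(n,A[:,:2].round(4).tolist(),"c",A.mean(0),"edges",[np.linalg.norm(A[i]-A[i-1]).round(4) for i in range(4)])
print("bush tri",tri([(T,f(321,244,180,150,3,3)),(S,f(582-390,252,240,130,400/145,360/130))]))
# feet tops at z .124 top view
for x,y in ((62,115),(296,74),(91,288)): print(onz(T,f(x,y,180,150,3,3),.124))
for z in (.07,.077,.083): print(z,onz(T,f(321,244,180,150,3,3),z),onz(S,f(192,252,240,130,400/145,360/130),z))
print(robot.tip_reach)
```

```text
top [[0.501, -0.2704], [0.4873, -0.3119], [0.4362, -0.2962], [0.4473, -0.2547]] c [ 0.46795267 -0.28330724  0.04      ] edges [np.float64(0.056), np.float64(0.0438), np.float64(0.0535), np.float64(0.0429)]
side [[0.4485, -0.2503], [0.5046, -0.2705], [0.4908, -0.3066], [0.4365, -0.2883]] c [ 0.47009612 -0.27892508  0.04      ] edges [np.float64(0.0399), np.float64(0.0597), np.float64(0.0387), np.float64(0.0573)]
bush tri (array([0.55621536, 0.08846192, 0.08871778]), [0.39949705114397527, 0.39949705114384065])
[0.68200998 0.35038138 0.124     ]
[0.72621825 0.11406251 0.124     ]
[0.50681434 0.31668823 0.124     ]
0.07 [0.55736962 0.08969362 0.07      ] [0.56374401 0.10574393 0.07      ]
0.077 [0.55679622 0.08928105 0.077     ] [0.56107281 0.09924037 0.077     ]
0.083 [0.55630474 0.08892742 0.083     ] [0.55878321 0.0936659  0.083     ]
0.0726
```

Run:
```python
from plant import robot
from h import *
robot.set_gripper(0.0)
for yaw in (180,90,0,-90,-171):
    q=robot.ik([.556,.089,.25],[180,0,yaw]); print(yaw,q)
robot.move_pose([.53,.089,.25],[180,0,165.7-54])
c=cal(robot,"wrist"); im=robot.grab_frame("wrist"); cv2.imwrite("pics/w1.png",im)
import json; json.dump({k:(np.array(v).tolist()) for k,v in c.items()},open("w1.json","w"))
o=robot.observe(); print(o["time"],o["tool_pos"],o["tcp_rot"],o["q"],o["gripper_width"],"cam",ray(c,(c["cx"],c["cy"])))
print(proj(c,[[.556,.089,.08],o["tool_pos"]-[0,0,.0726]]))
```

```text
180 [-4.21239799 -0.71880379 -6.89330756 83.82549623  0.         -4.21239799]
90 [-4.21239799 -0.71880379 -6.89330756 83.82549623  0.         85.78760201]
0 [ -4.21239799  -0.71880379  -6.89330756  83.82549623   0.
 175.78760201]
-90 [ -4.21239799  -0.71880379  -6.89330756  83.82549623   0.
 -94.21239799]
-171 [ -4.21239799  -0.71880379  -6.89330756  83.82549623   0.
 -13.21239799]
3.2 [0.52993067 0.08977063 0.25010408] [ 1.79990702e+02 -4.95807132e-03  1.11776815e+02] [-4.34205961e+00 -5.21700192e+00 -1.12385676e+01  8.39722685e+01
  8.54505662e-03  6.38811261e+01] 7.346476416447134e-05 cam (array([0.50060232, 0.16448835, 0.31944974]), array([ 0.11917603, -0.29480153, -0.94809764]))
[[354.73099572 253.13578169]
 [319.67518426 309.92820174]]
```

View pics/w1.png

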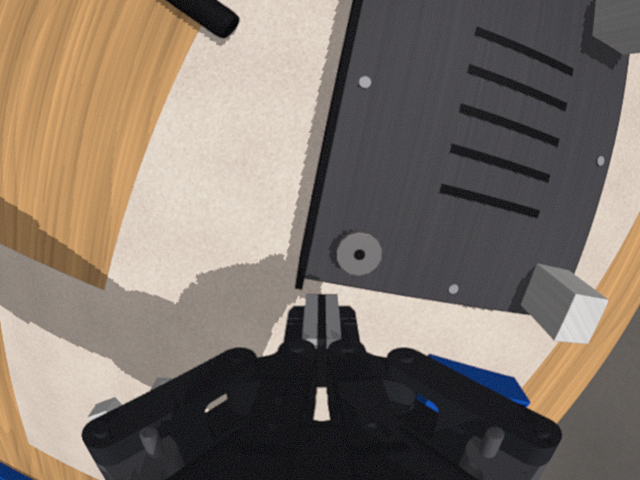

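The wrist view shows the bush's disc centred at (359,254), against a prediction of (355,253). That is a few mm of refinement. I'll triangulate all views and press.

Run:
```python
from plant import robot
from h import *
import json
T=cal(robot,"top");S=cal(robot,"side"); W=json.load(open("w1.json"))
im=cv2.imread("pics/w1.png"); g=cv2.GaussianBlur(cv2.cvtColor(im,cv2.COLOR_BGR2GRAY),(0,0),1)
sub=g[222:286,325:395]; m=(sub>95).astype(np.uint8); n,l,st,ce=cv2.connectedComponentsWithStats(m); k=1+np.argmax(st[1:,4]); 
cnt=max(cv2.findContours((l==k).astype(np.uint8),0,1)[0],key=cv2.contourArea); e=cv2.fitEllipse(cnt); print(st[k],e)
uv=(e[0][0]+325,e[0][1]+222); print(uv)
t=(286.8,231); s=(309.3,220.9)
for o in ([(T,t),(W,uv)],[(S,s),(W,uv)],[(T,t),(S,s),(W,uv)]): print(tri(o))
print(onz(W,uv,.08))
```

```text
[  12   10   45   44 1383] ((34.090362548828125, 31.404146194458008), (41.52659606933594, 44.22743606567383), 69.1927490234375)
(359.0903625488281, 253.404146194458)
(array([0.5578169 , 0.08925761, 0.07937597]), [1.3173088569162532, 1.3173088569165852])
(array([0.5578198 , 0.09137635, 0.08465889]), [0.05490872738820136, 0.054908727388205326])
(array([0.55711069, 0.0901027 , 0.08520929]), [1.9726094828518705, 0.6895862144585537, 1.5149867339121803])
[0.55889787 0.08993622 0.08      ]
```

Run:
```python
from plant import robot
import numpy as np
R=[180,0,111.7]
robot.line_to([.558,.0895,.168],vel=.15)
f0=robot.observe()["ft_force"]
r=robot.line_to([.558,.0895,.1385],vel=.025,guard=22)
o=robot.observe(); print(r,o["time"],o["tool_pos"],o["ft_force"]-f0)
robot.pause(.35)
o=robot.observe(); print(o["tool_pos"],o["ft_force"]-f0)
```

```text
True 4.8667 [0.55811083 0.0894905  0.14360849] [-2.8253333   0.588322    7.22704015]
[0.55810579 0.08952815 0.14364735] [-3.03171835  0.2362672   6.65493073]
```

The descent stopped at a TCP height of 0.1436, which puts the fingertips at 71 mm, exactly the home height. Next I'll lift, check the bush by camera, and look at the inner end of the foot.

Run:
```python
from plant import robot
from h import *
import json
robot.line_to([.54,.06,.24],vel=.25)
cv2.imwrite("pics/w2.png",robot.grab_frame("wrist"));
W=cal(robot,"wrist"); print(proj(W,[[.558,.09,.071]]))
robot.move_pose([.37,-.247,.19],[180,0,162])
cv2.imwrite("pics/s2.png",robot.grab_frame("side"))
robot.set_gripper(.085)
W=cal(robot,"wrist"); cv2.imwrite("pics/w3.png",robot.grab_frame("wrist"))
json.dump({k:(np.array(v).tolist()) for k,v in W.items()},open("w3.json","w"))
o=robot.observe(); print(o["time"],o["tool_pos"],o["tcp_rot"])
print(proj(W,[[.44,-.27,.02],[.468,-.281,.04]]))
a=cv2.imread("pics/w2.png"); b=cv2.imread("pics/s2.png")
cv2.imwrite("pics/c3.png",np.hstack([cv2.resize(a,(480,360)),cv2.resize(b[190:250,280:335],(320,360),interpolation=2)]))
```

```text
[[362.83288004 209.77791493]]
8.1583 [ 0.36999077 -0.24702054  0.18999642] [1.79997557e+02 1.64518217e-03 1.61993730e+02]
[[321.72361794 331.06035344]
 [319.28223579 378.00941941]]
```

View pics/w3.png

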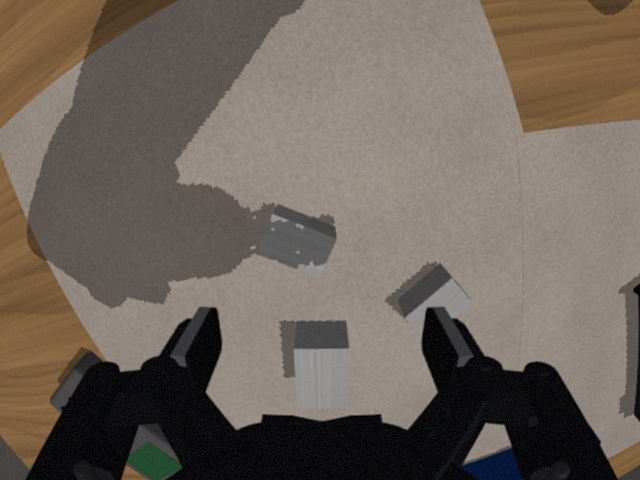

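View pics/c3.png

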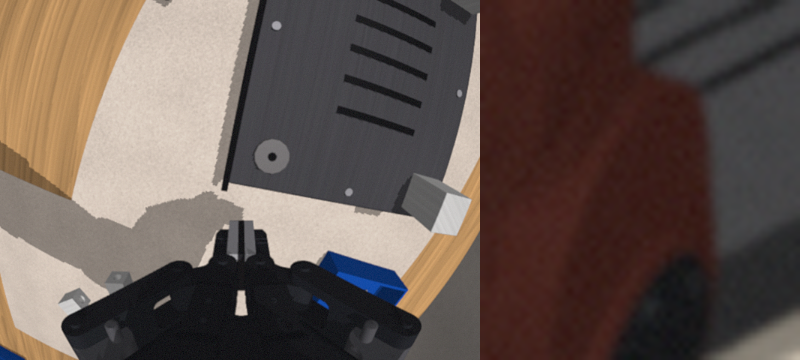

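Run:
```python
import cv2,numpy as np
a=cv2.imread("pics/w3.png")[300:420,270:370]; b=cv2.imread("pics/w2.png")[340:440,60:200]
a=cv2.convertScaleAbs(a,alpha=1.5)
b=cv2.convertScaleAbs(b,alpha=1.2)
cv2.imwrite("pics/c4.png",np.hstack([cv2.resize(a,(400,480),interpolation=2),cv2.resize(b,(400,480),interpolation=2)]))
```

```text
(no output)
```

View pics/c4.png

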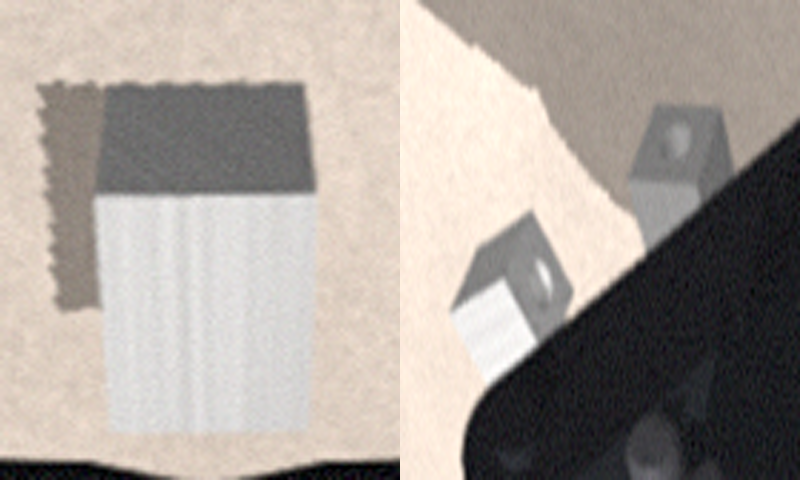

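The bush now sits without a gap, and its centre in w2 at about (363,208) matches a 71 mm height. The foot's base-facing end, around (321,335), is plain metal. I'll confirm the hole in the outer end from the far side.

Run:
```python
from plant import robot
from h import *
import json
robot.move_pose([.566,-.313,.19],[180,0,-18])
W=cal(robot,"wrist"); cv2.imwrite("pics/w4.png",robot.grab_frame("wrist"))
json.dump({k:(np.array(v).tolist()) for k,v in W.items()},open("w4.json","w"))
o=robot.observe(); print(o["time"],o["tool_pos"],o["q"])
print(proj(W,[[.497,-.29,.02],[.468,-.281,.04]]))
```

```text
11.0 [ 0.56593714 -0.3130111   0.19008264] [-4.05057484e+01  1.45752496e+01  3.29400705e+00  7.87130580e+01
 -1.28363514e-03  1.57477544e+02]
[[319.45113683 333.5745931 ]
 [319.94302465 380.72568858]]
```

View pics/w4.png

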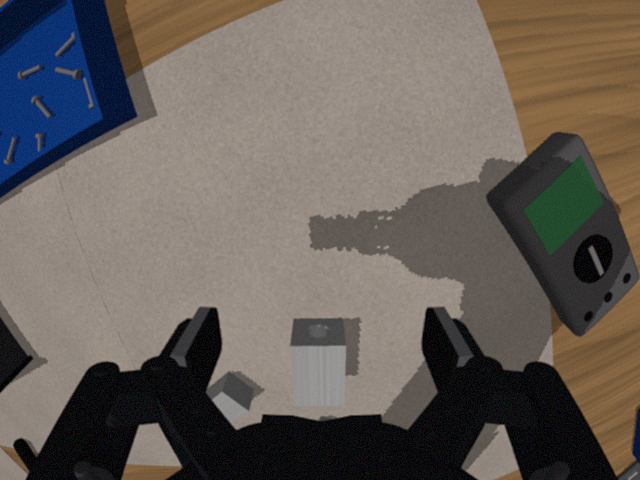

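The outer end has the round hole, at (318,331). Next I'll triangulate the top face from the two wrist views and check IK for the grasp and the finish.

Run:
```python
from plant import robot
from h import *
import json
A=json.load(open("w3.json"));B=json.load(open("w4.json"))
im=cv2.imread("pics/w4.png")[300:420,270:370]
cv2.imwrite("pics/c5.png",cv2.resize(cv2.convertScaleAbs(im,alpha=1.3),(500,600),interpolation=2))
f=lambda x,y:((x+.5)/4-.5+270,(y+.5)/4-.5+300)
# inner-left, inner-right, outer-right, outer-left (as seen in w3)
a=[f(95,194),f(316,192),f(306,431),f(108,430)]
b=[(344,404),(292,404),(290.5,344.5),(346,345)]
P=[]
for x,y in zip(a,b):
    X,e=tri([(A,x),(B,y)]); P.append(X); print(X.round(4),np.round(e,2))
P=np.array(P); print("c",P.mean(0)); d=(P[2]+P[3]-P[0]-P[1])/2; print("len",np.linalg.norm(d),"hdg",np.degrees(np.arctan2(d[1],d[0])),"w",np.linalg.norm(P[1]-P[0]),np.linalg.norm(P[2]-P[3]))
for h in (-16,-18,-20,-31): 
  for z in (.3,.35):
    for p in ([.42,-.26],[.47,-.28],[.52,-.3]): print(h,z,p,robot.ik(p+[z],[180,-90,h]))
print(robot.ik([.468,-.281,.078],[180,0,-18]))
```

```text
[ 0.4367 -0.2907  0.0383] [0.28 0.28]
[ 0.449  -0.2519  0.0381] [0.6 0.6]
[ 0.5059 -0.271   0.0389] [0.27 0.27]
[ 0.4934 -0.3087  0.039 ] [0.14 0.14]
c [ 0.47125787 -0.28056476  0.03855968]
len 0.059799994961616636 hdg -18.04095116878496 w 0.04070608380588556 0.039712653301511934
-16 0.3 [0.42, -0.26] None
-16 0.3 [0.47, -0.28] None
-16 0.3 [0.52, -0.3] None
-16 0.35 [0.42, -0.26] None
-16 0.35 [0.47, -0.28] None
-16 0.35 [0.52, -0.3] None
-18 0.3 [0.42, -0.26] None
-18 0.3 [0.47, -0.28] None
-18 0.3 [0.52, -0.3] None
-18 0.35 [0.42, -0.26] None
-18 0.35 [0.47, -0.28] None
-18 0.35 [0.52, -0.3] None
-20 0.3 [0.42, -0.26] None
-20 0.3 [0.47, -0.28] None
-20 0.3 [0.52, -0.3] None
-20 0.35 [0.42, -0.26] None
-20 0.35 [0.47, -0.28] None
-20 0.35 [0.52, -0.3] None
-31 0.3 [0.42, -0.26] None
-31 0.3 [0.47, -0.28] None
-31 0.3 [0.52, -0.3] None
-31 0.35 [0.42, -0.26] None
-31 0.35 [0.47, -0.28] None
-31 0.35 [0.52, -0.3] None
[-44.7157673    1.7241725  -22.66243512  65.61339238   0.
 153.2842327 ]
```

View pics/c5.png

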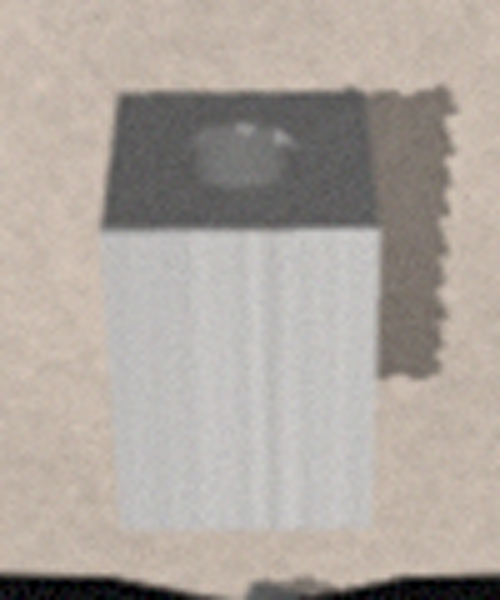

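The hole in the outer end is confirmed, and the foot's heading is −18°. Now I'll scan for a reachable finishing pose with the tool horizontal.

Run:
```python
from plant import robot
import numpy as np
for roll in (180,0):
 for pit in (-90,-88,-80,-60,-30):
  n=0
  for z in np.arange(.25,.71,.05):
   for r in np.arange(.3,.95,.05):
    for az in (-20,-30,-45):
     for h in (az,az-8,az+8,az+16):
      q=robot.ik([r*np.cos(np.radians(az)),r*np.sin(np.radians(az)),z],[roll,pit if roll==180 else -pit,h if roll==180 else h])
      if q is not None:
        n+=1
        if n%40==1: print(roll,pit,round(z,2),round(r,2),az,h,np.round(q,1))
  print(roll,pit,n)
```

```text
180 -90 0.25 0.7 -20 -4 [ -43.2  -13.9  -61.1  -47.3   39.2 -180. ]
180 -90 0.25 0.9 -20 -28 [ -28.4   18.6  -27.6  -46.2    0.4 -180. ]
180 -90 0.3 0.85 -20 -12 [ -35.     4.9  -36.8  -41.7   23.  -180. ]
180 -90 0.35 0.8 -20 -4 [ -39.1   -8.1  -43.3  -35.2   35.1 -180. ]
180 -90 0.4 0.7 -30 -14 [ -53.2  -36.4  -58.8  -22.4   39.2 -180. ]
180 -90 0.4 0.85 -45 -29 [ -62.6   -3.7  -33.3  -29.6   33.6 -180. ]
180 -90 0.45 0.8 -20 -4 [ -39.1  -16.8  -39.3  -22.5   35.1 -180. ]
180 -90 0.5 0.7 -30 -14 [ -53.2  -41.7  -51.4   -9.7   39.2 -180. ]
180 -90 0.5 0.85 -45 -29 [ -62.6   -9.9  -28.   -18.2   33.6 -180. ]
180 -90 0.55 0.8 -20 -4 [ -39.1  -20.9  -32.   -11.1   35.1 -180. ]
180 -90 0.6 0.7 -30 -14 [ -53.2  -41.6  -41.     0.6   39.2 -180. ]
180 -90 0.6 0.85 -45 -29 [ -62.6  -12.4  -19.8   -7.4   33.6 -180. ]
180 -90 0.65 0.8 -20 -4 [ -39.1  -21.3  -21.9   -0.6   35.1 -180. ]
180 -90 0.7 0.7 -30 -30 [ -46.   -40.7  -29.8   10.8   16.  -180. ]
180 -90 0.7 0.85 -45 -45 [ -57.1  -13.7  -10.5    3.2   12.1 -180. ]
180 -90 576
180 -88 0.25 0.7 -20 -4 [-43.1 -16.7 -61.4 -42.1  39.1 178.4]

[... 184 characters left out ...]
79.9]
180 -88 0.4 0.7 -20 -28 [-32.  -40.3 -59.8 -17.4   4.  179.9]
180 -88 0.4 0.85 -30 -38 [-39.1  -6.3 -34.3 -26.    1.1 180. ]
180 -88 0.45 0.75 -45 -53 [-55.8 -30.4 -48.1 -15.7   2.8 179.9]
180 -88 0.5 0.7 -20 -28 [-32.  -44.4 -51.6  -5.2   4.  179.9]
180 -88 0.5 0.85 -30 -38 [-39.1 -12.  -28.6 -14.5   1.1 180. ]
180 -88 0.55 0.75 -45 -53 [-55.8 -33.1 -39.5  -4.3   2.8 179.9]
180 -88 0.6 0.7 -20 -28 [-32.  -43.4 -40.7   4.7   4.  179.9]
180 -88 0.6 0.85 -30 -38 [-39.1 -14.1 -19.9  -3.8   1.1 180. ]
180 -88 0.65 0.75 -45 -53 [-55.8 -32.  -28.3   5.7   2.8 179.9]Traceback (most recent call last):
  File "<stdin>", line 10, in <module>
ValueError: time passes only in moves, steps and waits
```

The finish is reachable around r≈0.85, z≈0.4. I'll use yaw 162 so that joint 6 stays near 0.

Run:
```python
from plant import robot
from h import *
fin=[.85*np.cos(np.radians(-30)),.85*np.sin(np.radians(-30)),.40]
robot.move_pose([.4713,-.2806,.17],[180,0,162])
robot.line_to([.4713,-.2806,.080],vel=.1,guard=15)
robot.set_gripper(.03)
o=robot.observe(); print(o["time"],o["tool_pos"],o["gripper_width"],o["ft_force"])
robot.line_to([.4713,-.2806,.20],vel=.12)
robot.pause(.3)
o=robot.observe(); print(o["time"],o["tool_pos"],o["gripper_width"],o["ft_force"],o["q"])
for h in (-38,-36,-30):print(robot.ik(fin,[180,89,h+180]))
cv2.imwrite("pics/w5.png",robot.grab_frame("wrist")); cv2.imwrite("pics/s5.png",robot.grab_frame("side"))
```

```text
15.2417 [ 0.471611   -0.28086248  0.08054316] 0.039075392648330806 [-0.94058608  0.10966701  3.57809947]
16.6917 [ 0.47116796 -0.28049768  0.19961035] 0.03887877523614256 [-0.02203788  0.46272824 -1.58368532] [-4.44373139e+01 -2.65205078e+00 -1.40335250e+01  7.86541489e+01
 -4.87541698e-04 -2.64361315e+01]
[-3.90617683e+01 -5.81990333e+00 -3.45967009e+01 -2.77766259e+01
  1.06160658e+00 -1.85325329e-02]
[-39.81971301  -6.06608802 -34.82528614 -27.75697224   3.81913038
  -0.06676209]
[-42.07879399  -6.38815067 -35.11839982 -27.70761341  12.07692659
  -0.21398247]
```

View pics/s5.png

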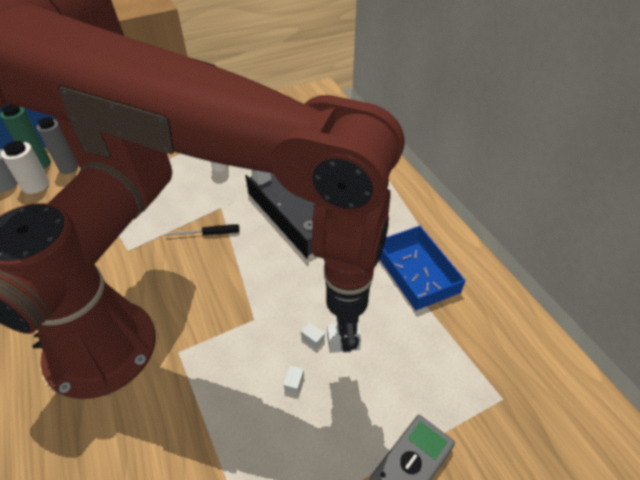

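The jaws stopped on the block at 39 mm and the wrist force shows about its weight. The side view has the foot in the fingers at (340,335). Now I'll raise it and turn it.

Run:
```python
from plant import robot
from h import *
fin=[.85*np.cos(np.radians(-30)),.85*np.sin(np.radians(-30)),.40]
robot.line_to([.49,-.29,.34],vel=.2)
q0=np.array(robot.observe()["q"]); q1=np.array(robot.ik(fin,[180,90,142])); print(q0.round(1),q1.round(1))
for s in (.25,.5,.75,1): robot.goto_joints(q0+(q1-q0)*s) ; 
robot.pause(.5)
o=robot.observe(); print(o["time"],o["tool_pos"],o["tcp_rot"],o["gripper_width"],o["ft_force"],o["qvel"])
for n in("side","top","wrist"): cv2.imwrite(f"pics/{n}6.png",robot.grab_frame(n))
R=cv2.Rodrigues
c=np.array(o["tool_pos"])+.054*np.array([np.cos(np.radians(-38)),np.sin(np.radians(-38)),0])
for n in("side","top","wrist"): print(n,proj(cal(robot,n),[c+[0,0,.03],c-[0,0,.03]]))
```

```text
[-43.8   1.3   4.3  93.2   0.  -25.8] [-39.1  -5.3 -34.9 -29.5   1.1   0. ]
20.5667 [ 0.73613853 -0.42508062  0.39994055] [-168.12297158   89.97969274  153.87381296] 0.03895773570155695 [-0.64489699  0.29082501 -1.78337746] [ 0.02177159 -0.02078881 -0.30227595 -0.27389985 -0.02567708  0.05524811]
side [[597.58633767 250.07536299]
 [581.27536093 276.15516954]]
top [[505.61932414 129.48392487]
 [496.04974797 136.48613326]]
wrist [[321.26679568 393.51564448]
 [321.2539482  267.70367885]]
```

View pics/side6.png

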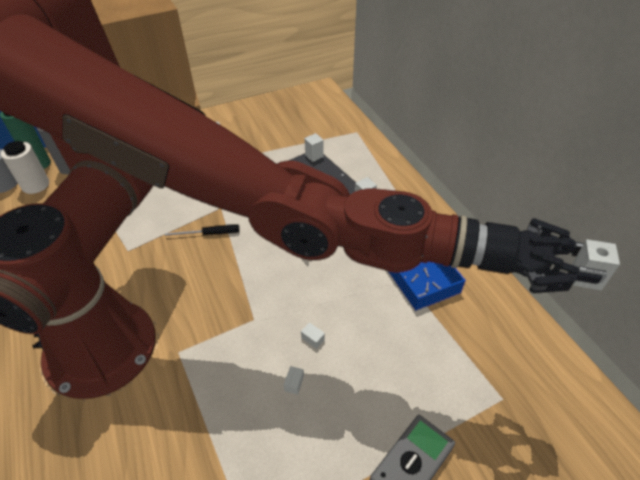

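View pics/top6.png

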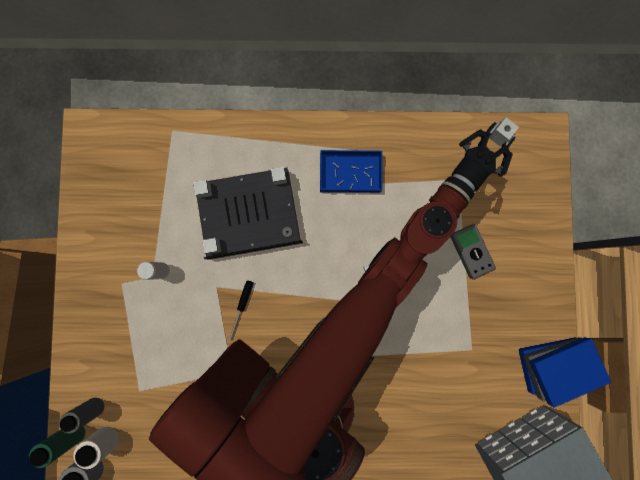

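View pics/wrist6.png

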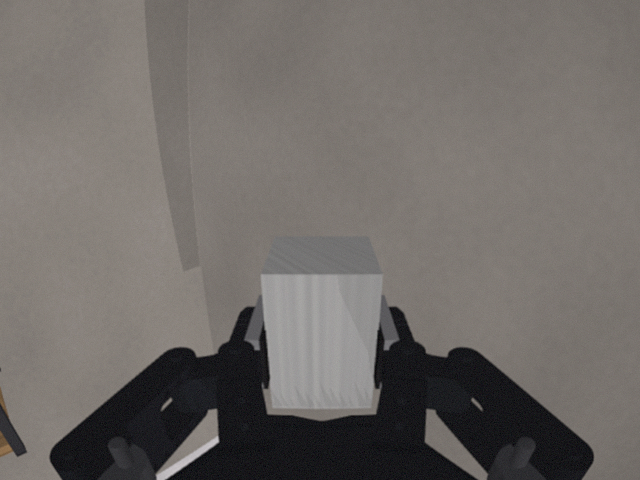

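The hole faces up: it shows at (602,252) in the side view and (508,130) in the top view, and the bystanders look unmoved. One numeric tilt check before handing in.

Run:
```python
from plant import robot
from h import *
W=cal(robot,"wrist");o=robot.observe()
h=np.radians(-38);z=np.array([np.cos(h),np.sin(h),0]);y=np.array([-np.sin(h),np.cos(h),0]);up=np.array([0,0,1.])
obs=np.array([(262,273),(382,273),(371,237),(270,237),(272,408),(373,408)],float)
def pts(p):
    t=p[3];u=np.cos(t)*up+np.sin(t)*z; w=np.cos(t)*z-np.sin(t)*up
    t2=p[4]; u2=np.cos(t2)*u+np.sin(t2)*y; y2=np.cos(t2)*y-np.sin(t2)*u
    c=np.array(o["tool_pos"])+p[0]*z+p[1]*y+p[2]*up
    return [[c+.03*a*u2+.02*b*y2+.02*d*w for a,b,d in L] for L in
      ([(-1,s,-1),(-1,-s,-1),(-1,-s,1),(-1,s,1),(1,s,-1),(1,-s,-1)] for s in (1,-1))]
for k in (0,1):
    r=least_squares(lambda p:(proj(W,pts(p)[k])-obs).ravel(),[.054,0,0,0,0]); print(r.cost,r.x[:3].round(4),np.degrees(r.x[3:]).round(2))
```

```text
22051.11011910557 [0.3224 0.0008 0.1413] [-7.24  1.11]
17.821531356613928 [ 0.0608  0.0002 -0.0032] [-0.74  0.3 ]
```

The fit puts the tilt at under 1°, with the foot's middle at about z = 0.397 m. I'm handing in.

Run:
```python
from plant import robot
o=robot.observe(); print(o["time"],o["gripper_width"],abs(o["qvel"]).max()); robot.job_done()
```

```text
20.7167 0.03923480093628124 0.07401997821485744
the job is handed in; nothing more can be done
```

The bush is pressed home and the foot was handed in held in the gripper, hole up, after 20.7 s of the 51 s. The hand-in reports no verdict.

- **Bush:** I pressed it with the closed fingertips until they stopped 71 mm above the bench, which is the fully home height. The wrist picture taken afterwards agrees with that height to about 2 px and shows the flange with no shadow gap.
- **Foot:** I took the largest of the three loose blocks, which I measured at 60 x 40 mm. Its hole is in the end that faced away from the robot; the end facing the robot is solid.
- **Last checks:**
  - The hole shows facing up in both the side and top views.
  - A fit to the wrist picture puts the tilt under 1° and the foot's middle about 0.40 m above the bench.
  - The jaws hold at 39 mm, and the arm was at rest with the foot touching nothing else.
- **Bystanders:** Tray, meter, screwdriver and can look unmoved by eye in the last pictures. I did not measure them.
- **Disagreements:** The first top and side estimate put the bush top at 85–89 mm, above its possible 77–83 mm. Top plus wrist gave 79 mm, so I pressed under a force guard instead of trusting one height. The foot's top face measured 38.6 mm high, against 40 mm in the text. No checks failed.

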